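# Make up two cupboard-door repair kits

### The arm

A 6-joint arm with a two-finger parallel gripper is mounted at the origin on the work surface. World frame = base frame: x ahead of the robot, y to its left, z up, the work surface at z = 0. Lengths are in mm, angles in rad, forces in N, time in s.
With the tool pointing down it reaches from about 275 to 875 mm from the base axis. Payload 12.5 kg.
Tool frame: the origin (TCP) lies at the very end of the fingers, on their centre line; the grasp point (between the pads) lies 19 mm behind it; x points along the fingers, y is the direction in which the jaws open and shut, and the axes are right-handed (so a half turn about x gives the same grasp; the last joint's range is limited). The gripper opens to 85 mm and grips with 20 to 120 N. Pads are 22 mm wide; open, the fingers measure 114 mm over their backs; the gripper's body (76 mm by 85 mm) begins 54 mm behind the grasp point. The pads swing forward as they close: fully open they stand 13 mm farther back than shut.
Start: joints at [1.146, 0.351, 1.652, -0, 1.139, -0.085], TCP at [183.282, 518.548, 231.29] pointing down, gripper open.
Joint ranges: [-2.75, 2.75], [-0.79, 2.1], [0.01, 2.65], [-1.57, 4.71], [0.07, 3.14], [-2.87, 2.87]. Speed limits (rad/s): [2.22, 2.22, 2.79, 3.14, 3.14, 3.14].

### API

Orientations are given as a rotation vector (axis times angle).
In Python, from workcell import arm, eyes, workorder gives the robot as it stands.
- The arm moves only by the tool play_rows, never from a script. Its argument "targets" is a list of rows, each a list of 7 numbers: the turn, a rotation vector about the world's x, y, z in rad, then the shift along the world's x, y, z in cm, then the closure, from 0 (fully open) to 1 (shut). A call has exactly 10 rows; each row is the pose to reach, as a shift and turn from the pose measured when the call began; what a row does not reach only later rows make up. A row lasts 1/8 s, in which the tool goes at most 62.5 mm and 10.7 degrees, less where a joint would pass 70% of its speed; a pose out of reach is approached as far as the arm can. A call with a gripper value outside its range is refused whole. The fingers move at their own pace and stop on an object; "grip_force" is the grip in N (left out, the last holds). Time passes only in rows, so rows that repeat a pose let the fingers close, or fill a call up. It gives the time, the measured TCP pose, the force and the opening at its end, in the units of the state.
- arm.get_obs(): the state, without advancing time (a new reading comes with each control period).
- eyes.capture(name): name is "scene" or "top" or "wrist"; returns a dict with "image" (400x640x3 uint8, red, green, blue), "fov_y" (degrees; the focal length in pixels is half the picture's height over the tangent of half this angle, whatever the lens; pixels are square), "cx", "cy" (the principal point, pixels), "rvec" (rotation vector, rad) and "tvec" (3), from world to camera coordinates, as OpenCV has them; the wrist camera has in their place "mount" (4x4, takes a point from camera to tool coordinates, whose origin is the TCP and whose axes are the tool frame's). Camera axes: x right, y down, z forward; pixel columns grow to the right and rows downward; lengths in mm; the calibration is good to about 2 mm. The wrist camera is an equidistant fisheye: a pixel r from the principal point sees the ray r / f radians off the axis. A picture is of the moment at which its call begins: read the wrist's pose just before it. There is no depth.
- workorder.hand_in(): hands the job in, once; it reports no verdict.
The state is a dict: "time_s": time; "joint_positions": joint angles; "qvel": joint speeds; "effort": joint torques, N m; "eef_pos": TCP position; "tcp_rot": TCP orientation; "force": force on the tool from outside, world axes, zero at the start; "ft_torque": the same for the moment, N m; "opening": finger opening in mm.
Only numpy, scipy, OpenCV 4.12 (cv2) and the standard library are available. Lean on these libraries where they do the work, as an engineer would, in place of code of your own. Each camera call takes 0.05 s, during which the arm holds its last target.

### The job

Make up the two kits for the louvred doors from the stock on the table, one thing to a bay, each standing upright on the tray floor: in the three-bay tray put the tall tin in the middle bay, with the ball-headed knob in one end bay and the padlock in the other; in the two-bay tray put the squat tin in one bay and the door stop in the other. Leave the flat knob, the jar and the tape roll standing where they are.

Things in the scene. Friction and masses are not known exactly. Their poses are not given: they have to be found in the camera images.
- long_tray: Grey plastic tray fixed to the table, 250 mm long (its x axis) by 86 mm wide (its y axis); all walls and partitions are 18 mm high and 4 mm thick, the floor is 4 mm thick. Partitions across its length make three equal open bays in a row, each 78 by 78 mm inside, centred at x = -82, 0 and +82 mm on its x axis. Origin: centre of its underside, on the table.
- short_tray: Grey plastic tray fixed to the table, 168 mm long (its x axis) by 86 mm wide (its y axis); all walls and partitions are 18 mm high and 4 mm thick, the floor is 4 mm thick. Partitions across its length make two equal open bays in a row, each 78 by 78 mm inside, centred at x = -41 and +41 mm on its x axis. Origin: centre of its underside, on the table.
- tall_tin: Tall slim bare-metal tin, round, 52 mm diameter, 95 mm high, 0.18-0.35 kg. Stands upright on the table. Origin: centre of its underside; z up.
- squat_tin: Squat bare-metal tin, round, 60 mm diameter, 55 mm high, 0.13-0.25 kg. Stands upright on the table. Origin: centre of its underside; z up.
- ball_knob: Wooden cupboard knob with a ball-shaped head: round foot 48 mm diameter and 6 mm high, neck 27 mm diameter, ball 48 mm diameter centred 42 mm above the underside; 66 mm high over all, about 0.08 kg. Stands upright on the table. Origin: centre of its underside; z up.
- door_stop: Dark rubber door stop, a plain round post 40 mm diameter, 50 mm high, with a 4 mm chamfer at its upper edge, about 0.06 kg. Stands upright on the table. Origin: centre of its underside; z up.
- padlock: Padlock: brass body 50 mm wide (its x axis), 26 mm thick (its y axis), 44 mm high, standing on its flat underside, with a steel shackle loop in the x-z plane above it, 38 mm wide over all, 8 mm thick, reaching to 72 mm high; about 0.2 kg. Origin: centre of its underside; z up.
- flat_knob: Bystander: low mushroom-shaped wooden knob with a flat head 54 mm diameter, 30 mm high. Not part of either kit. Stands upright on the table. Origin: centre of its underside; z up.
- jar: Bystander: amber glass jar with a cork lid, 56 mm diameter, 85 mm high. Stands upright on the table. Origin: centre of its underside; z up.
- tape_roll: Bystander: roll of pale tape lying flat, 64 mm outer and 38 mm inner diameter, 25 mm high. Origin: centre of its underside.
There are look-alikes about, which are no part of the job. Leave any green look-alike of the door_stop alone.

How it is judged (in metres and radians):
At the end, for the whole second after the job is handed in: Tall tin in the middle bay, knob and padlock in one end bay each of the three-bay tray; squat tin and door stop in one bay each of the two-bay tray; every centre within 28 mm of its bay's centre along each tray axis, underside within 3 mm of the floor, upright within 0.12 rad, released, at rest (y of tall_tin in the frame of long_tray between -0.028 and 0.028 m and z of tall_tin in the frame of long_tray between 0.001 and 0.007 m and angle between each of tall_tin, ball_knob, padlock, squat_tin, door_stop's own z axis and vertical below 0.12 rad and linear speed of each of tall_tin, ball_knob, padlock, squat_tin, door_stop below 0.02 m/s and angular speed of each of tall_tin, ball_knob, padlock, squat_tin, door_stop below 0.2 rad/s and y of ball_knob in the frame of long_tray between -0.028 and 0.028 m and z of ball_knob in the frame of long_tray between 0.001 and 0.007 m and y of padlock in the frame of long_tray between -0.028 and 0.028 m and z of padlock in the frame of long_tray between 0.001 and 0.007 m and y of squat_tin in the frame of short_tray between -0.028 and 0.028 m and z of squat_tin in the frame of short_tray between 0.001 and 0.007 m and y of door_stop in the frame of short_tray between -0.028 and 0.028 m and z of door_stop in the frame of short_tray between 0.001 and 0.007 m and x of tall_tin in the frame of long_tray between -0.028 and 0.028 m and ((x of ball_knob in the frame of long_tray between 0.054 and 0.11 m and x of padlock in the frame of long_tray between -0.11 and -0.054 m) or (x of ball_knob in the frame of long_tray between -0.11 and -0.054 m and x of padlock in the frame of long_tray between 0.054 and 0.11 m)) and ((x of squat_tin in the frame of short_tray between 0.013 and 0.069 m and x of door_stop in the frame of short_tray between -0.069 and -0.013 m) or (x of squat_tin in the frame of short_tray between -0.069 and -0.013 m and x of door_stop in the frame of short_tray between 0.013 and 0.069 m))); the robot touches nothing.
It fails at once if the flat knob is shifted by more than 20 mm or tipped by more than 0.3 rad (distance of flat_knob from where it was at the start of the episode above 0.02 m or angle between flat_knob's own z axis and vertical above 0.3 rad).
It fails at once if the jar is shifted by more than 20 mm or tipped by more than 0.3 rad (distance of jar from where it was at the start of the episode above 0.02 m or angle between jar's own z axis and vertical above 0.3 rad).
It fails at once if the tape roll is shifted by more than 20 mm or tipped by more than 0.3 rad (distance of tape_roll from where it was at the start of the episode above 0.02 m or angle between tape_roll's own z axis and vertical above 0.3 rad).
It also fails if it takes over 112 s, if anything falls off the work surface, if the arm or the gripper's body presses on something with over 40 N, if the wrist force passes 120 N, or if a joint passes its speed limit or range.

## Working session

There is one attempt and no reset: what is moved stays moved. The work goes in short steps, Python scripts to look and compute and a tool call to move; the robot and the scene stay as the last step left them, time stands still between calls to the robot, and variables do not carry over. Pictures are saved under pics/ and viewed, and the job is handed in when it is done.

Besides the shell and the picture viewer there is one more tool, called after ">>>" by a JSON object that holds its "name" and its "arguments". play_rows: Moves the arm, as the interface text tells. Its arguments: {"type":"object","properties":{"targets":{"type":"array"},"grip_force":{"type":"number"}},"required":["targets"]}

```bash
mkdir -p pics; ls
python3 - <<'E'
from workcell import arm, eyes
import cv2,pickle
o=arm.get_obs();print(o)
d={}
for n in ("scene","top","wrist"):
    c=eyes.capture(n);d[n]=c
    cv2.imwrite(f"pics/{n}0.png",c["image"][:,:,::-1])
    print(n,{k:v for k,v in c.items() if k!="image"})
pickle.dump(d,open("c0.pkl","wb"))
E
```

```text
pics
{'time_s': 0.0, 'joint_positions': array([ 1.14638142e+00,  3.51235117e-01,  1.65243549e+00,  1.32289175e-05,
        1.13910311e+00, -8.45913186e-02]), 'qvel': array([-3.72623491e-04, -5.00145346e-04, -5.46640756e-04,  8.43935086e-05,
       -1.82999003e-04, -1.59294196e-03]), 'effort': array([-2.32284059e-03, -5.06100655e+01, -2.91402912e+01, -2.16425065e-04,
        4.51225744e-03,  4.10034784e-05]), 'eef_pos': array([183.15563505, 518.25063084, 230.75470318]), 'tcp_rot': array([ 0.26578126,  1.554606  , -0.26757912]), 'force': array([-0.16088256,  0.57160521,  0.13702674]), 'ft_torque': array([-0.01005395,  0.00651852, -0.00151093]), 'opening': 85.19039798361578}
scene {'fov_y': 46.99258943281494, 'cx': 327.23121894051764, 'cy': 196.9774880759148, 'rvec': array([ 2.11820262,  0.55302401, -0.28372027]), 'tvec': array([-490.30023138, -115.42799519, 1236.6869035 ])}
top {'fov_y': 49.90281380789953, 'cx': 324.8772867219455, 'cy': 200.35282360020278, 'rvec': array([ 2.1250105 , -2.17332896,  0.1763573 ]), 'tvec': array([  8.81488627, 572.08356667, 837.04889914])}
wrist {'fov_y': 65.70646984690485, 'cx': 321.2204297281675, 'cy': 199.31296728091226, 'mount': array([[ 2.33548500e-05, -2.82131784e-01,  9.59375659e-01,
        -1.42497388e+02],
       [ 9.99999526e-01,  9.40262068e-04,  2.52167098e-04,
         6.49882550e-01],
       [-9.73208895e-04,  9.59375199e-01,  2.82131673e-01,
        -7.21011809e+01],
       [ 0.00000000e+00,  0.00000000e+00,  0.00000000e+00,
         1.00000000e+00]])}
```

View pics/top0.png

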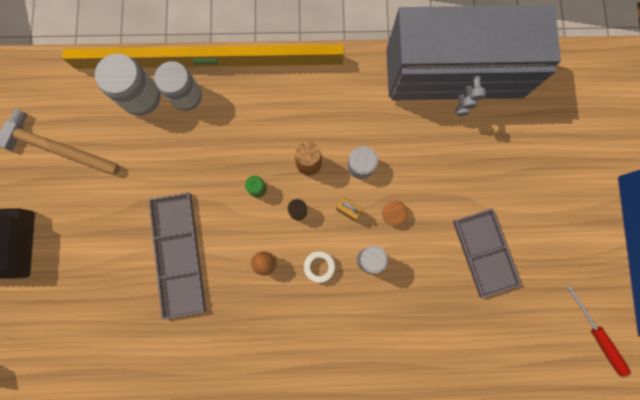

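View pics/scene0.png

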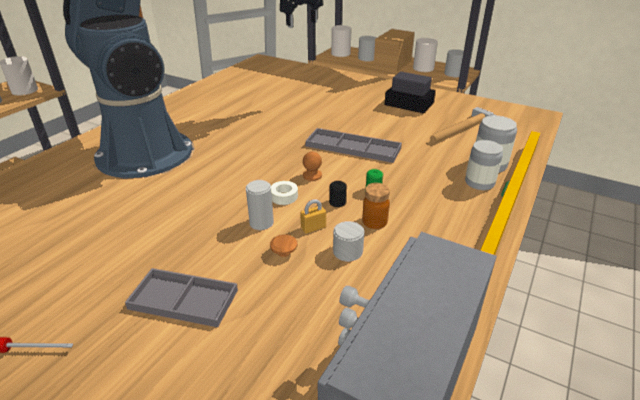

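View pics/wrist0.png

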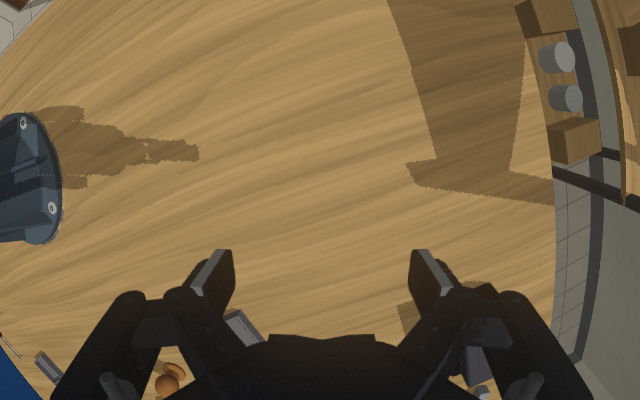

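```bash
cat > h.py <<'E'
import numpy as np,cv2,pickle
from scipy.spatial.transform import Rotation as R
def K(c):
    f=200/np.tan(np.radians(c["fov_y"]/2));return np.array([[f,0,c["cx"]],[0,f,c["cy"]],[0,0,1]])
def back(c,uv,z):
    Rm=R.from_rotvec(c["rvec"]).as_matrix();t=np.asarray(c["tvec"])
    o=-Rm.T@t; d=Rm.T@np.linalg.inv(K(c))@np.array([uv[0],uv[1],1.])
    return (o+d*(z-o[2])/d[2])
def proj(c,P):
    p,_=cv2.projectPoints(np.asarray(P,float).reshape(-1,3),np.asarray(c["rvec"]),np.asarray(c["tvec"]),K(c),None);return p.reshape(-1,2)
E
python3 - <<'E'
from h import *
d=pickle.load(open("c0.pkl","rb"))
for n,(x0,x1,y0,y1,s) in {"top":(140,300,170,325,5),"scene":(230,410,140,270,4)}.items():
    im=d[n]["image"][y0:y1,x0:x1,::-1];cv2.imwrite(f"pics/{n}crop.png",cv2.resize(im,None,fx=s if s*(x1-x0)<=800 else 4,fy=s if s*(x1-x0)<=800 else 4,interpolation=cv2.INTER_CUBIC)[:600])
im=d["top"]["image"][130:290,230:420,::-1];cv2.imwrite("pics/top_b.png",cv2.resize(im,None,fx=3.7,fy=3.7,interpolation=cv2.INTER_CUBIC))
t=d["top"];Rm=R.from_rotvec(t["rvec"]).as_matrix();print("cam",-Rm.T@t["tvec"])
for nm,uv,z in [("tall?",(373,260),95),("squat?",(363,162),55),("ball",(263,263),42),("stop",(297.5,210),50),("flat",(394,213),30),("jar",(308,157),85),("tape",(320,267),25),("pad",(348,208),44)]:
    print(nm,back(t,uv,z).round(0))
E
```

```text
cam [440.35439696   9.12904544 913.24303153]
tall? [448. -91.  95.]
squat? [648. -84.  55.]
ball [448. 123.  42.]
stop [553.  52.  50.]
flat [ 545. -147.   30.]
jar [653.  28.  85.]
tape [437.   9.  25.]
pad [555. -51.  44.]
```

View pics/top_b.png

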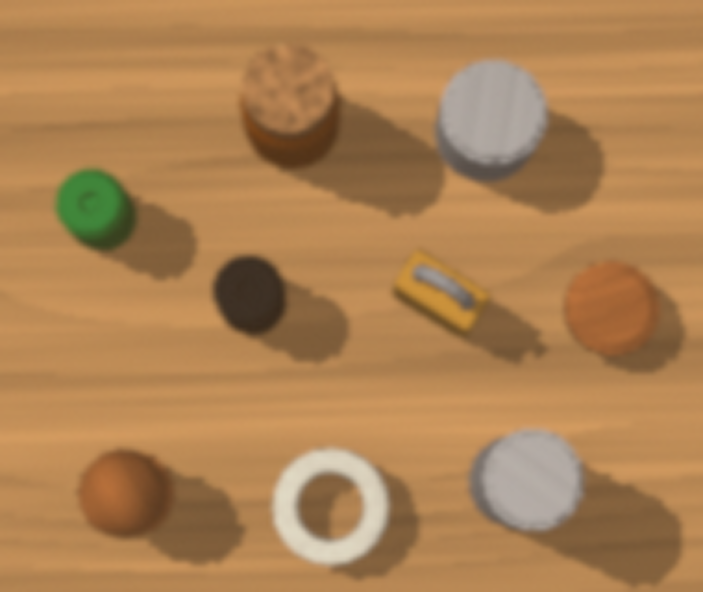

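View pics/scenecrop.png

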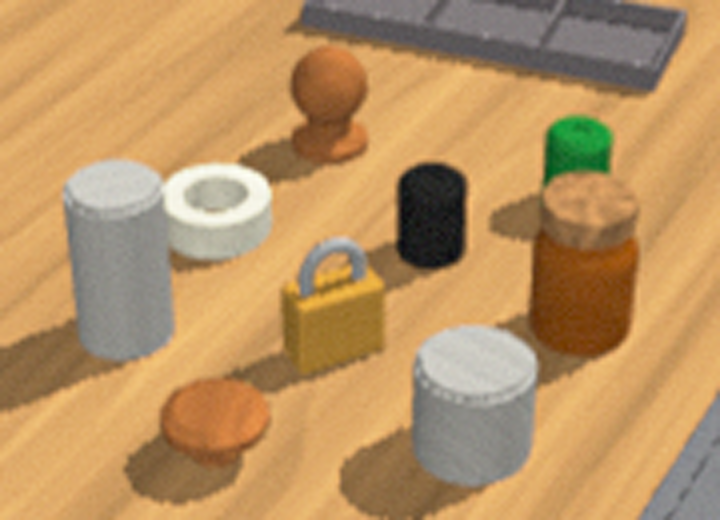

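View pics/topcrop.png

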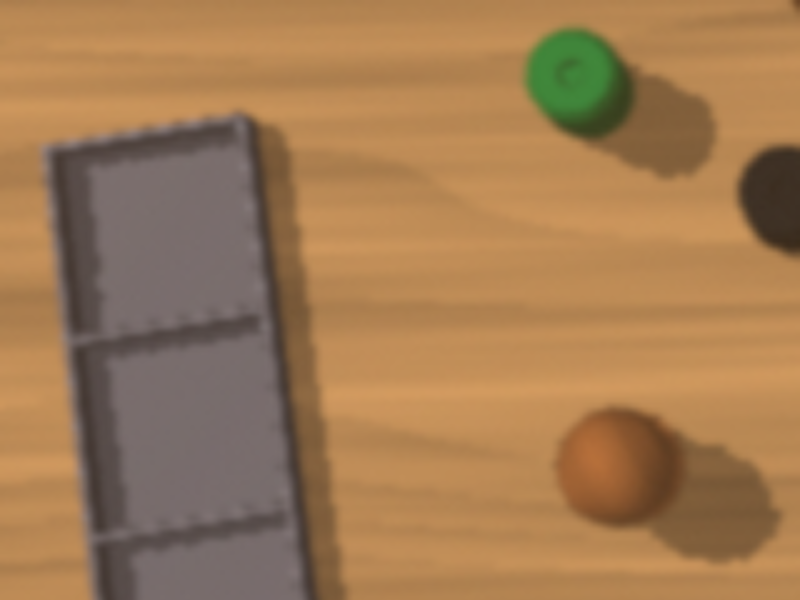

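```bash
cat > fit.py <<'E'
from h import *
from scipy.optimize import differential_evolution
from scipy.ndimage import map_coordinates
def circ(r,z,n=72):
    a=np.linspace(0,2*np.pi,n,endpoint=False);return np.c_[r*np.cos(a),r*np.sin(a),0*a+z]
def box(a,b,z0,z1):
    return np.array([[x,y,z] for x in(-a/2,a/2) for y in(-b/2,b/2) for z in(z0,z1)])
def ball(r,z):
    return np.vstack([circ(r*np.cos(t),z+r*np.sin(t)) for t in np.linspace(-1.5,1.5,25)])
M={"tall":[np.vstack([circ(26,0),circ(26,95)]),circ(26,95)],
"squat":[np.vstack([circ(30,0),circ(30,55)]),circ(30,55)],
"ball":[ball(24,42)],
"stop":[np.vstack([circ(20,0),circ(20,46),circ(16,50)])],
"padlock":[box(50,26,0,44),box(50,26,44,44)],
"flat":[circ(27,27)],"jar":[np.vstack([circ(28,0),circ(28,85)])],
"tape":[np.vstack([circ(32,0),circ(32,25)])],
"long":[box(250,86,18,18),np.array([[-41,-43,18],[-41,43,18.]]),np.array([[41,-43,18],[41,43,18.]])],
"short":[box(168,86,18,18),np.array([[0,-43,18],[0,43,18.]])]}
G0={"tall":(448,-91,0),"squat":(648,-84,0),"ball":(448,123,0),"stop":(553,52,0),"padlock":(555,-51,.5),"flat":(545,-147,0),"jar":(653,28,0),"tape":(437,9,0),"long":(450,300,1.6),"short":(450,-340,1.9)}
def curves(c,parts,p):
    q=R.from_rotvec([0,0,p[2]]).as_matrix();out=[]
    for P in parts:
        u=proj(c,P@q.T+[p[0],p[1],0]).astype(np.float32)
        if len(u)>2: u=cv2.convexHull(u)[:,0];u=np.vstack([u,u[:1]])
        out.append(u)
    return out
def sample(u,step=.7):
    d=np.r_[0,np.cumsum(np.linalg.norm(np.diff(u,axis=0),axis=1))]
    s=np.arange(0,d[-1],step);return np.c_[np.interp(s,d,u[:,0]),np.interp(s,d,u[:,1])]
def grad(c,s=1.0):
    im=cv2.GaussianBlur(c["image"],(0,0),s).astype(float)
    gx=np.stack([cv2.Sobel(im[...,i],cv2.CV_64F,1,0) for i in range(3)]);gy=np.stack([cv2.Sobel(im[...,i],cv2.CV_64F,0,1) for i in range(3)])
    return gx,gy
def score(c,g,parts,p):
    tot=[]
    for u in curves(c,parts,p):
        s=sample(u);t=np.gradient(s,axis=0);n=np.c_[-t[:,1],t[:,0]];n/=np.linalg.norm(n,axis=1)[:,None]+1e-9
        v=0
        for i in range(3):
            v=v+np.abs(map_coordinates(g[0][i],[s[:,1],s[:,0]],order=1)*n[:,0]+map_coordinates(g[1][i],[s[:,1],s[:,0]],order=1)*n[:,1])
        tot.append(np.minimum(v,500))
    return np.concatenate(tot).mean()
def fit(cs,name,g0,rng=12,yr=.25):
    gs=[grad(c) for c in cs];yaw=name in("padlock","long","short")
    f=lambda p:-sum(score(c,g,M[name],(p[0],p[1],p[2] if yaw else 0)) for c,g in zip(cs,gs))
    b=[(g0[0]-rng,g0[0]+rng),(g0[1]-rng,g0[1]+rng)]+([(g0[2]-yr,g0[2]+yr)] if yaw else [])
    r=differential_evolution(f,b,seed=1,maxiter=40,popsize=10,tol=1e-4)
    return np.r_[r.x,[0]][:3],-r.fun
E
cat > run0.py <<'E'
from fit import *
d=pickle.load(open("c0.pkl","rb"))
t=d["top"]
for nm,px in [("long",[(150,199),(189,193),(205,313),(163,318)]),("short",[(455,221),(490,211),(520,286),(485,297)])]:
    P=np.array([back(t,u,18)[:2] for u in px]);m=P.mean(0);v=P[0]+P[1]-P[2]-P[3];G0[nm]=(*m,np.arctan2(v[1],v[0]));print(nm,G0[nm])
P=[back(t,((x/3.7)+230,(y/3.7)+130),44) for x,y in((418,248),(488,293),(395,285))];v=P[1]-P[0];G0["padlock"]=(555,-51,np.arctan2(v[1],v[0]));print(G0["padlock"])
vis={n:d[n]["image"][...,::-1].copy() for n in("top","scene")}
big={n:cv2.resize(v,None,fx=3,fy=3,interpolation=cv2.INTER_CUBIC) for n,v in vis.items()}
res={}
for n in M:
    r,s=fit([d["top"]],n,G0[n]);r2,s2=fit([d["top"],d["scene"]],n,G0[n])
    print(n,r.round(3),round(s),r2.round(3),round(s2));res[n]=r2
    for k in big:
        for u in curves(d[k],M[n],r2): cv2.polylines(big[k],[((u+.5)*3).astype(int)],False,(255,255,0),1,cv2.LINE_AA)
pickle.dump(res,open("res0.pkl","wb"))
cv2.imwrite("pics/ov_top.png",big["top"][390:985,420:1220]);cv2.imwrite("pics/ov_top2.png",big["top"][500:985,1200:1700])
cv2.imwrite("pics/ov_scene.png",big["scene"][350:940,600:1300])
E
python3 run0.py
```

```text
long (np.float64(469.74519290857967), np.float64(303.3862074337488), np.float64(0.14825831503731832))
short (np.float64(457.5374228151506), np.float64(-339.2434068969617), np.float64(0.3089303174867861))
(555, -51, np.float64(-2.1715465504563376))
tall [450.763 -92.596   0.   ] 280 [450.619 -92.59    0.   ] 575
squat [653.286 -83.706   0.   ] 263 [653.854 -83.609   0.   ] 589
ball [448.336 122.311   0.   ] 268 [448.441 123.137   0.   ] 580
stop [557.247  54.014   0.   ] 455 [557.547  54.077   0.   ] 946
padlock [550.868 -50.301  -2.158] 161 [556.073 -52.845  -2.127] 405
flat [ 544.784 -149.194    0.   ] 121 [ 545.189 -149.004    0.   ] 376
jar [662.097  28.58    0.   ] 180 [660.025  28.567   0.   ] 537
tape [438.438  10.907   0.   ] 466 [438.62   12.503   0.   ] 766
long [4.69098e+02 3.05871e+02 1.47000e-01] 255 [4.69539e+02 3.06860e+02 1.46000e-01] 553
short [ 4.57336e+02 -3.35362e+02  2.75000e-01] 213 [ 4.60315e+02 -3.37230e+02  2.75000e-01] 463
```

View pics/ov_top.png

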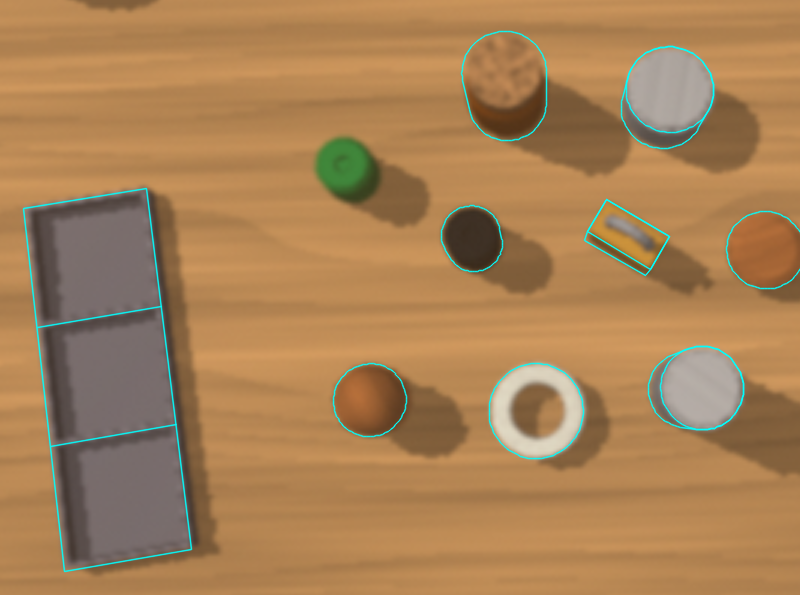

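View pics/ov_top2.png

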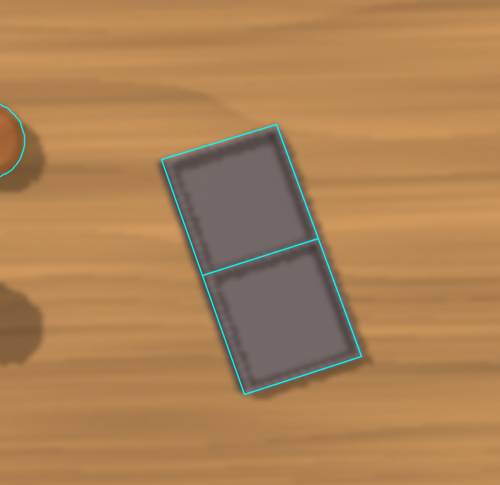

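View pics/ov_scene.png

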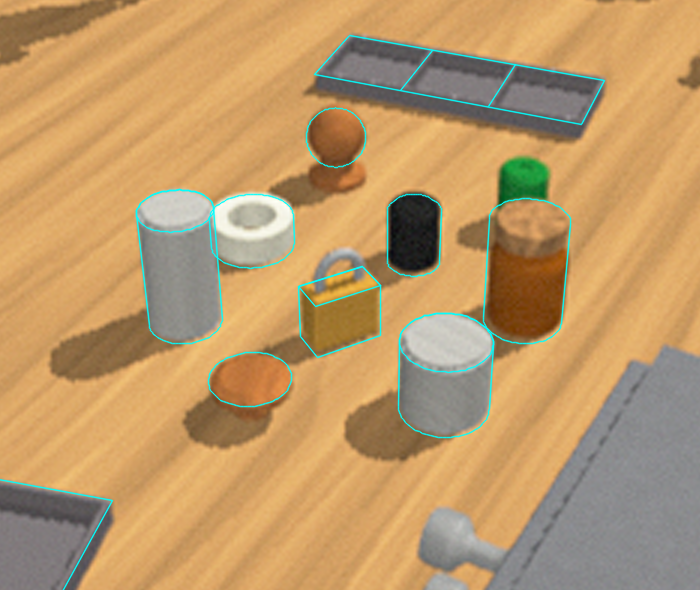

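Run:
```python
from h import *
from workcell import arm
o=arm.get_obs();m=R.from_rotvec(o["tcp_rot"]).as_matrix();print(m.round(3))
r=pickle.load(open("res0.pkl","rb"))
jy=np.degrees(np.arctan2(m[1,1],m[0,1]));print("jaw y angle deg",jy, "j1",np.degrees(o["joint_positions"]))
for n in r: print(n,r[n][:2].round(0),"delta cm",((r[n][:2]-o["eef_pos"][:2])/10).round(2),"yaw deg",np.degrees(r[n][2]).round(1))
for t,bs in(("long",(-82,0,82)),("short",(-41,41))):
    p=r[t]
    for b in bs: print(t,b,(p[:2]+b*np.array([np.cos(p[2]),np.sin(p[2])])).round(1))
```

```text
[[-0.     0.333  0.943]
 [-0.001  0.943 -0.333]
 [-1.    -0.001 -0.   ]]
jaw y angle deg 70.52946842490891 j1 [ 6.56845468e+01  2.01178068e+01  9.46670183e+01 -1.56536897e-04
  6.52657859e+01 -4.84485420e+00]
tall [451. -93.] delta cm [ 26.74 -61.09] yaw deg 0.0
squat [654. -84.] delta cm [ 47.07 -60.19] yaw deg 0.0
ball [448. 123.] delta cm [ 26.53 -39.52] yaw deg 0.0
stop [558.  54.] delta cm [ 37.44 -46.43] yaw deg 0.0
padlock [556. -53.] delta cm [ 37.29 -57.12] yaw deg -121.9
flat [ 545. -149.] delta cm [ 36.2  -66.73] yaw deg 0.0
jar [660.  29.] delta cm [ 47.68 -48.98] yaw deg 0.0
tape [439.  13.] delta cm [ 25.54 -50.58] yaw deg 0.0
long [470. 307.] delta cm [ 28.64 -21.15] yaw deg 8.4
short [ 460. -337.] delta cm [ 27.71 -85.56] yaw deg 15.8
long -82 [388.4 295. ]
long 0 [469.5 306.9]
long 82 [550.7 318.8]
short -41 [ 420.9 -348.4]
short 41 [ 499.8 -326.1]
```

>>> {"name": "play_rows", "arguments": {"targets": [[0, 0, 0.16, 5, -5, 0, 0], [0, 0, 0.32, 8, -10, -2, 0], [0, 0, 0.487, 11, -15, -4, 0], [0, 0, 0.487, 14, -20, -6, 0], [0, 0, 0.487, 17, -25, -8, 0], [0, 0, 0.487, 20, -30, -9, 0], [0, 0, 0.487, 23, -35, -10, 0], [0, 0, 0.487, 26.5, -39.5, -10, 0], [0, 0, 0.487, 26.5, -39.5, -10, 0], [0, 0, 0.487, 26.5, -39.5, -10, 0]], "grip_force": 30}}

```text
time_s: 1.4
eef_pos: [447.7, 123.5, 130.7]
tcp_rot: [-0.116, 1.569, 0.115]
force: [-1.5, 0.6, 0.4]
opening: 85.7
```

>>> {"name": "play_rows", "arguments": {"targets": [[0, 0, 0, 0, 0, -3, 0], [0, 0, 0, 0, 0, -6, 0], [0, 0, 0, 0.05, 0, -9, 0], [0, 0, 0, 0.05, 0, -11.1, 0], [0, 0, 0, 0.05, 0, -11.1, 0.3], [0, 0, 0, 0.05, 0, -11.1, 1], [0, 0, 0, 0.05, 0, -11.1, 1], [0, 0, 0, 0.05, 0, -11.1, 1], [0, 0, 0, 0.05, 0, -11.1, 1], [0, 0, 0, 0.05, 0, -11.1, 1]]}}

```text
time_s: 2.65
eef_pos: [448.6, 124.0, 20.8]
tcp_rot: [-0.115, 1.567, 0.115]
force: [-2.5, 3.6, 8.4]
opening: 45.9
```

```bash
cat > snap.py <<'E'
import sys,cv2,pickle
from workcell import arm,eyes
o=arm.get_obs();print(o["time_s"],o["eef_pos"].round(1),o["tcp_rot"].round(3),o["force"].round(1),o["opening"])
for n in sys.argv[2:]:
    c=eyes.capture(n);cv2.imwrite(f"pics/{n}_{sys.argv[1]}.png",c["image"][:,:,::-1]);pickle.dump(c,open(f"{n}_{sys.argv[1]}.pkl","wb"))
E
python3 snap.py a wrist
```

```text
2.65 [448.6 124.   20.8] [-0.115  1.567  0.115] [-2.5  3.6  8.4] 45.94570318442355
```

View pics/wrist_a.png

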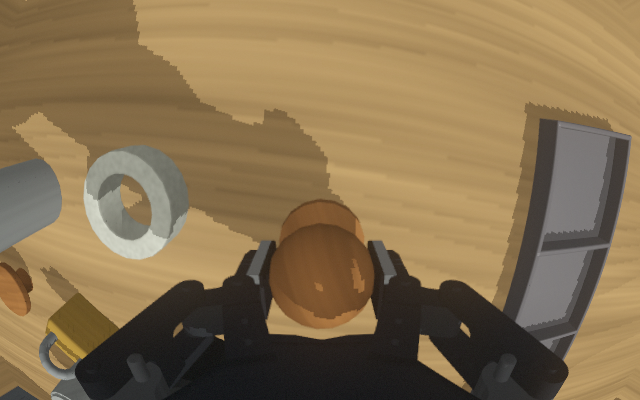

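>>> {"name": "play_rows", "arguments": {"targets": [[0, 0, 0, 0, 0, 0, 0.3], [0, 0, 0, 0, 0, 0, 0.3], [0, 0, 0, 0, -0.05, -0.5, 0.3], [0, 0, 0, 0, -0.05, -0.5, 0.3], [0, 0, 0, 0, -0.05, -0.5, 0.6], [0, 0, 0, 0, -0.05, -0.5, 1], [0, 0, 0, 0, -0.05, -0.5, 1], [0, 0, 0, 0, -0.05, -0.5, 1], [0, 0, 0, 0, -0.05, -0.5, 1], [0, 0, 0, 0, -0.05, -0.5, 1]]}}

```text
time_s: 3.95
eef_pos: [448.5, 123.4, 15.8]
tcp_rot: [-0.115, 1.567, 0.115]
force: [-1.7, -1.6, 3.8]
opening: 45.6
```

>>> {"name": "play_rows", "arguments": {"targets": [[0, 0, 0, 0, 0, 1, 1], [0, 0, 0, 0, 0, 3, 1], [0, 0, 0, 0, 1, 6, 1], [0, 0, 0, -1, 4, 7, 1], [0, 0, 0, -2.5, 7.5, 7, 1], [0, 0, 0, -4, 11, 7, 1], [0, 0, 0, -5, 14, 7, 1], [0, 0, 0, -5.7, 16.3, 7, 1], [0, 0, 0, -6, 17.16, 7, 1], [0, 0, 0, -6, 17.16, 7, 1]]}}

```text
time_s: 5.2
eef_pos: [388.5, 295.0, 86.0]
tcp_rot: [-0.116, 1.567, 0.116]
force: [0.4, -0.6, -1.1]
opening: 45.7
```

```bash
python3 snap.py b wrist scene
python3 - <<'E'
import cv2
a=cv2.imread("pics/scene_b.png")[90:200,240:440];cv2.imwrite("pics/sb.png",cv2.resize(a,None,fx=3,fy=3))
E
```

```text
5.2 [388.5 295.   86. ] [-0.116  1.567  0.116] [ 0.4 -0.6 -1.1] 45.662664487559
```

View pics/wrist_b.png

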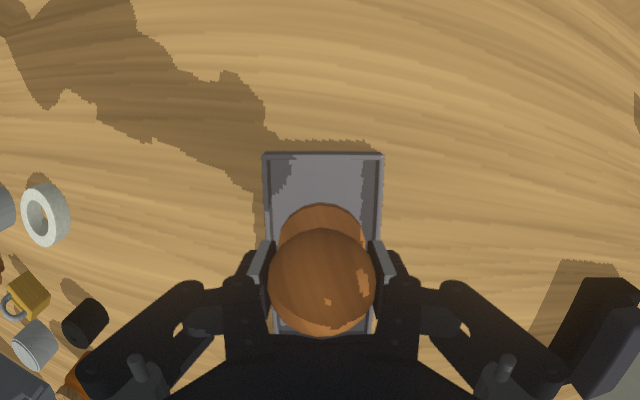

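View pics/sb.png

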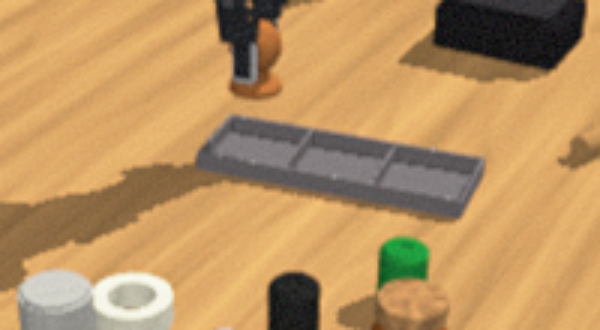

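>>> {"name": "play_rows", "arguments": {"targets": [[0, 0, 0, 0, 0, -2, 1], [0, 0, 0, 0, 0, -4, 1], [0, 0, 0, 0, 0, -5.7, 1], [0, 0, 0, 0, 0, -6.3, 1], [0, 0, 0, 0, 0, -6.55, 1], [0, 0, 0, 0, 0, -6.58, 1], [0, 0, 0, 0, 0, -6.58, 0.4], [0, 0, 0, 0, 0, -6.58, 0.25], [0, 0, 0, 0, 0, -6.58, 0.1], [0, 0, 0, 0, 0, -6.58, 0.1]]}}

```text
time_s: 6.55
eef_pos: [388.7, 294.4, 20.2]
tcp_rot: [-0.115, 1.567, 0.115]
force: [0.4, 0.1, 0.6]
opening: 76.9
```

>>> {"name": "play_rows", "arguments": {"targets": [[0, 0, 0, 0, 0, 3, 0], [0, 0, 0, 0, 0, 8, 0], [0, 0, -0.18, 2, -4, 11, 0], [0, 0, -0.36, 4.5, -9, 11, 0], [0, 0, -0.54, 7, -14, 11, 0], [0, 0, -0.72, 9.5, -19, 11, 0], [0, 0, -0.9, 12, -24, 11, 0], [0, 0, -1.08, 14.5, -29, 11, 0], [0, 0, -1.26, 16.74, -34.72, 11, 0], [0, 0, -1.44, 16.74, -34.72, 11, 0]]}}

```text
time_s: 7.8
eef_pos: [557.2, -56.3, 130.0]
tcp_rot: [1.01, 1.323, -1.011]
force: [0.8, 0.7, -0.1]
opening: 85.3
```

```bash
cat > st.py <<'E'
import sys
from h import *
from workcell import arm
o=arm.get_obs();m=R.from_rotvec(o["tcp_rot"]).as_matrix()
print(o["time_s"],o["eef_pos"].round(1),"jaw",np.degrees(np.arctan2(m[1,1],m[0,1])).round(1),"tilt",m[:,0].round(3),"j",o["joint_positions"].round(2),"open",round(o["opening"],1))
if len(sys.argv)>1:
    x,y,j=map(float,sys.argv[1:]);d=j-np.degrees(np.arctan2(m[1,1],m[0,1]));d=(d+180)%360-180
    print("turn",np.radians(d).round(3),"dxy cm",((np.array([x,y])-o["eef_pos"][:2])/10).round(2))
E
python3 st.py 556.1 -52.8 -31.9; python3 snap.py c top scene
python3 - <<'E'
from fit import *
r=pickle.load(open("res0.pkl","rb"))
c=pickle.load(open("top_c.pkl","rb"));s=pickle.load(open("scene_c.pkl","rb"))
big=cv2.resize(s["image"][...,::-1],None,fx=2,fy=2,interpolation=cv2.INTER_CUBIC)[200:560,440:900];cv2.imwrite("pics/sc.png",big)
M["ball"]=[ball(24,46)]
print(fit([c,s],"ball",(388,295,0)))
E
```

```text
7.8 [557.2 -56.3 130. ] jaw 15.3 tilt [ 0.001 -0.001 -1.   ] j [-0.18  0.49  1.72 -0.    0.93 -0.45] open 85.3
turn -0.824 dxy cm [-0.11  0.35]
7.8 [557.2 -56.3 130. ] [ 1.01   1.323 -1.011] [ 0.8  0.7 -0.1] 85.2903548437443
(array([389.42715939, 293.13640558,   0.        ]), np.float64(359.2784636439278))
```

View pics/sc.png

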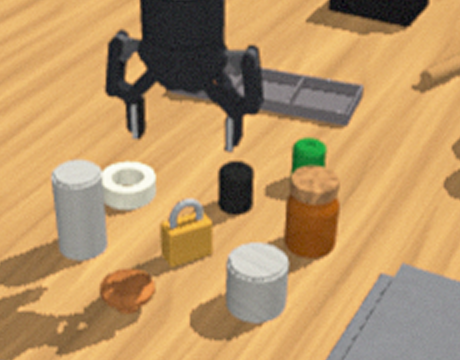

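>>> {"name": "play_rows", "arguments": {"targets": [[0, 0, -0.17, 0, 0.2, 0, 0.3], [0, 0, -0.34, -0.1, 0.35, 0, 0.3], [0, 0, -0.51, -0.1, 0.35, 0, 0.3], [0, 0, -0.68, -0.1, 0.35, 0, 0.3], [0, 0, -0.824, -0.1, 0.35, -2, 0.3], [0, 0, -0.824, -0.1, 0.35, -5, 0.3], [0, 0, -0.824, -0.1, 0.35, -8, 0.3], [0, 0, -0.824, -0.1, 0.35, -10.6, 0.3], [0, 0, -0.824, -0.1, 0.35, -11.4, 0.3], [0, 0, -0.824, -0.1, 0.35, -11.4, 0.4]]}}

```text
time_s: 9.15
eef_pos: [555.0, -49.7, 16.1]
tcp_rot: [1.6, 0.899, -1.602]
force: [0.1, 0.1, 0.0]
opening: 51.4
```

```bash
python3 st.py 556.1 -52.8 -31.9; python3 snap.py d wrist
```

```text
9.15 [555.  -49.7  16.1] jaw -31.4 tilt [-0.001  0.    -1.   ] j [-0.17  0.67  1.77  0.    0.71  0.38] open 51.4
turn -0.009 dxy cm [ 0.11 -0.31]
9.15 [555.  -49.7  16.1] [ 1.6    0.899 -1.602] [0.1 0.1 0. ] 51.355227514221355
```

View pics/wrist_d.png

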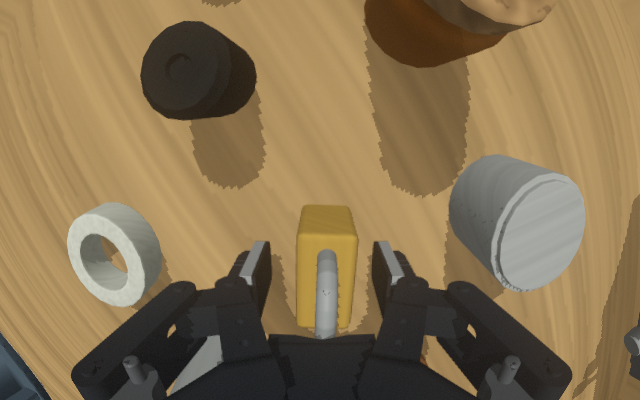

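>>> {"name": "play_rows", "arguments": {"targets": [[0, 0, 0, 0.1, -0.3, 0, 0.4], [0, 0, 0, 0.1, -0.3, 0, 0.6], [0, 0, 0, 0.1, -0.3, 0, 1], [0, 0, 0, 0.1, -0.3, 0, 1], [0, 0, 0, 0.1, -0.3, 0, 1], [0, 0, 0, 0.1, -0.3, 0, 1], [0, 0, 0, 0.1, -0.3, 0.3, 1], [0, 0, 0, 0.1, -0.3, 1.5, 1], [0, 0, 0, 0.1, -0.3, 4, 1], [0, 0, 0, 0.1, -0.3, 7, 1]], "grip_force": 40}}

```text
time_s: 10.45
eef_pos: [556.1, -52.7, 87.7]
tcp_rot: [1.6, 0.898, -1.602]
force: [0.5, -1.0, -1.1]
opening: 25.5
```

```bash
python3 st.py 550.7 318.8 -81.6; python3 snap.py e wrist
```

```text
10.45 [556.1 -52.7  87.7] jaw -31.4 tilt [-0.001  0.    -1.   ] j [-0.18  0.55  1.74  0.    0.85  0.37] open 25.5
turn -0.875 dxy cm [-0.54 37.15]
10.45 [556.1 -52.7  87.7] [ 1.6    0.898 -1.602] [ 0.5 -1.  -1.1] 25.456917059947397
```

View pics/wrist_e.png

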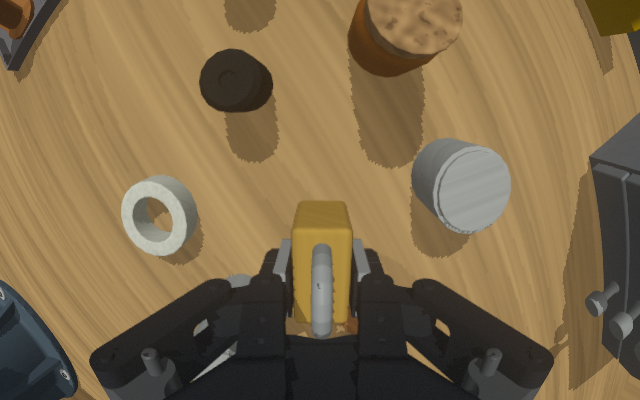

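>>> {"name": "play_rows", "arguments": {"targets": [[0, 0, 0, 0, 1, 2, 1], [0, 0, -0.1, 0, 4, 3.5, 1], [0, 0, -0.22, 0, 8.5, 3.5, 1], [0, 0, -0.36, -0.1, 13.5, 3.5, 1], [0, 0, -0.5, -0.3, 18.5, 3.5, 1], [0, 0, -0.64, -0.4, 23.5, 3.5, 1], [0, 0, -0.77, -0.5, 28.5, 3.5, 1], [0, 0, -0.875, -0.54, 33, 3.5, 1], [0, 0, -0.875, -0.54, 36, 3, 1], [0, 0, -0.875, -0.54, 37.15, 1, 1]]}}

```text
time_s: 11.75
eef_pos: [553.0, 320.1, 102.0]
tcp_rot: [2.147, 0.156, -2.138]
force: [0.0, -0.6, -1.6]
opening: 25.2
```

```bash
python3 st.py 550.7 318.8 -81.6; python3 snap.py f wrist scene
python3 - <<'E'
import cv2
a=cv2.imread("pics/scene_f.png")[60:200,270:470];cv2.imwrite("pics/sf.png",cv2.resize(a,None,fx=3,fy=3))
E
```

```text
11.75 [553.  320.1 102. ] jaw -81.5 tilt [ 0.005 -0.003 -1.   ] j [ 0.45  0.65  1.51 -0.01  0.97  1.88] open 25.2
turn -0.002 dxy cm [-0.23 -0.13]
11.75 [553.  320.1 102. ] [ 2.147  0.156 -2.138] [ 0.  -0.6 -1.6] 25.226133000411004
```

View pics/wrist_f.png

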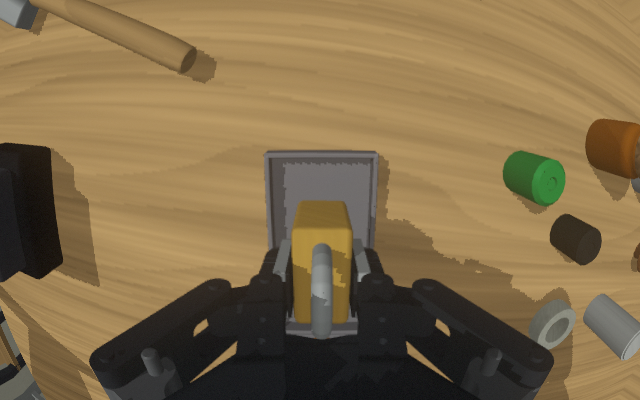

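View pics/sf.png

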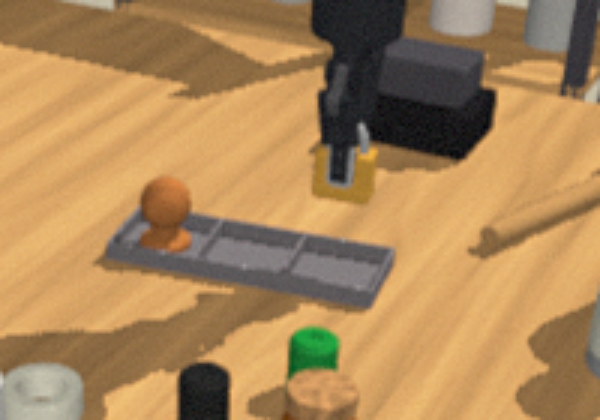

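>>> {"name": "play_rows", "arguments": {"targets": [[0, 0, 0, -0.2, -0.1, -2, 1], [0, 0, 0, -0.2, -0.1, -4.5, 1], [0, 0, 0, -0.2, -0.1, -6.5, 1], [0, 0, 0, -0.2, -0.1, -7.6, 1], [0, 0, 0, -0.2, -0.1, -8, 1], [0, 0, 0, -0.2, -0.1, -8.15, 1], [0, 0, 0, -0.2, -0.1, -8.15, 1], [0, 0, 0, -0.2, -0.1, -8.15, 0.6], [0, 0, 0, -0.2, -0.1, -8.15, 0.4], [0, 0, 0, -0.2, -0.1, -8.15, 0.3]]}}

```text
time_s: 13.1
eef_pos: [549.3, 317.1, 17.2]
tcp_rot: [2.14, 0.153, -2.144]
force: [0.2, 0.2, -0.2]
opening: 59.8
```

```bash
python3 st.py 450.6 -92.6 -81.6
```

```text
13.1 [549.3 317.1  17.2] jaw -81.5 tilt [-0.001 -0.006 -1.   ] j [ 0.45  0.77  1.55 -0.01  0.83  1.88] open 59.8
turn -0.002 dxy cm [ -9.87 -40.97]
```

>>> {"name": "play_rows", "arguments": {"targets": [[0, 0, 0, 0, 0, 3, 0.3], [0, 0, 0, 0, 0, 8, 0.2], [0, 0, 0, -0.5, -3, 12, 0], [0, 0, 0, -2, -8.5, 12.5, 0], [0, 0, 0, -3.5, -14.5, 12.5, 0], [0, 0, 0, -5, -20.5, 12.5, 0], [0, 0, 0, -6.5, -26.5, 12.5, 0], [0, 0, 0, -8, -32.5, 12.5, 0], [0, 0, 0, -9.3, -38, 12.5, 0], [0, 0, 0, -9.87, -40.97, 12.5, 0]]}}

```text
time_s: 14.35
eef_pos: [449.9, -94.8, 142.3]
tcp_rot: [2.141, 0.151, -2.144]
force: [0.0, 1.0, -0.4]
opening: 85.6
```

```bash
python3 snap.py g top scene;python3 st.py 450.6 -92.6 -81.6
python3 - <<'E'
from fit import *
c=pickle.load(open("top_g.pkl","rb"));s=pickle.load(open("scene_g.pkl","rb"))
big=cv2.resize(s["image"][...,::-1],None,fx=3,fy=3,interpolation=cv2.INTER_CUBIC)[330:630,690:1290];cv2.imwrite("pics/sg.png",big)
M["padlock"]=[box(50,26,4,48),box(50,26,48,48)]
print(fit([c],"padlock",(550,318,.15)),fit([s],"padlock",(550,318,.15)))
E
```

```text
14.35 [449.9 -94.8 142.3] [ 2.141  0.151 -2.144] [ 0.   1.  -0.4] 85.64081248372938
14.45 [450.3 -94.9 142.3] jaw -81.7 tilt [-0.001 -0.006 -1.   ] j [-0.31  0.31  1.96 -0.01  0.86  1.13] open 85.1
turn 0.002 dxy cm [0.03 0.23]
(array([5.49851260e+02, 3.16482249e+02, 1.68950349e-01]), np.float64(263.68639919312886)) (array([5.47933754e+02, 3.21787711e+02, 1.07711001e-01]), np.float64(217.2914980511774))
```

View pics/sg.png

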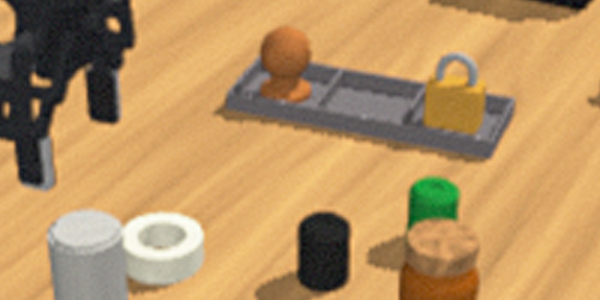

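View pics/top_g.png

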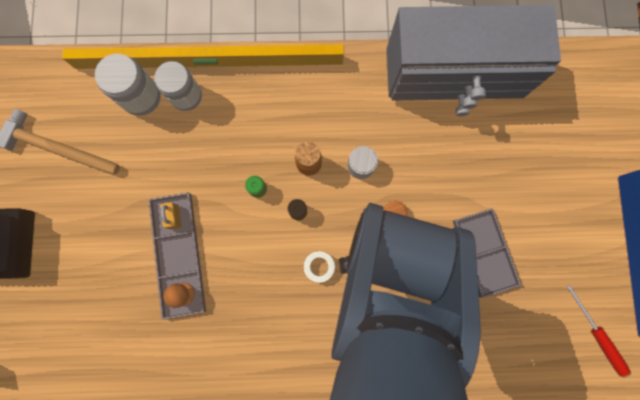

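>>> {"name": "play_rows", "arguments": {"targets": [[0, 0, 0, 0, 0.2, 0, 0], [0, 0, 0, 0, 0.23, -2, 0], [0, 0, 0, 0, 0.23, -5, 0], [0, 0, 0, 0, 0.23, -8, 0], [0, 0, 0, 0, 0.23, -9.4, 0], [0, 0, 0, 0, 0.23, -9.7, 0.2], [0, 0, 0, 0, 0.23, -9.7, 0.5], [0, 0, 0, 0, 0.23, -9.7, 1], [0, 0, 0, 0, 0.23, -9.7, 1], [0, 0, 0, 0, 0.23, -9.7, 1]], "grip_force": 50}}

```text
time_s: 15.7
eef_pos: [450.8, -92.6, 46.1]
tcp_rot: [2.143, 0.149, -2.143]
force: [0.2, 2.8, 7.2]
opening: 50.1
```

```bash
python3 st.py 469.5 306.9 -81.6; python3 snap.py h wrist
```

```text
15.7 [450.8 -92.6  46.1] jaw -81.7 tilt [ 0.    -0.007 -1.   ] j [-0.3   0.49  2.01 -0.01  0.63  1.13] open 50.1
turn 0.002 dxy cm [ 1.87 39.95]
15.7 [450.8 -92.6  46.1] [ 2.143  0.149 -2.143] [0.2 2.8 7.2] 50.09429468077024
```

View pics/wrist_h.png

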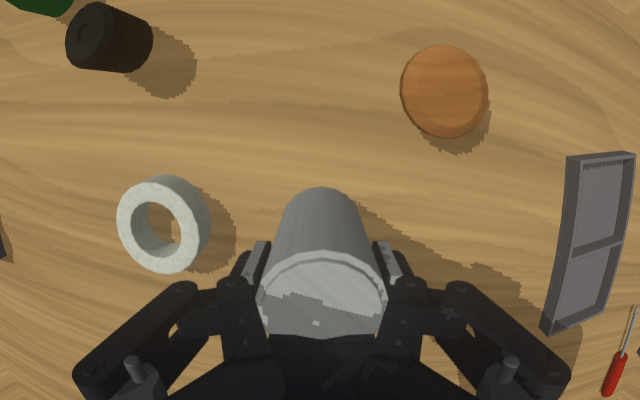

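>>> {"name": "play_rows", "arguments": {"targets": [[0, 0, 0, 0, 0, 1, 1], [0, 0, 0, 0, 0, 4, 1], [0, 0, 0, 0, 1.5, 8, 1], [0, 0, 0, 0.3, 6, 10, 1], [0, 0, 0, 0.6, 11.5, 10.5, 1], [0, 0, 0, 0.9, 17.5, 10.5, 1], [0, 0, 0, 1.2, 23.5, 10.5, 1], [0, 0, 0, 1.5, 29.5, 10.5, 1], [0, 0, 0, 1.7, 35, 10.5, 1], [0, 0, 0, 1.87, 39, 10.5, 1]]}}

```text
time_s: 17.0
eef_pos: [469.2, 299.6, 151.8]
tcp_rot: [2.143, 0.15, -2.142]
force: [-0.1, -0.6, -1.4]
opening: 49.6
```

```bash
python3 snap.py i0; python3 snap.py i wrist;python3 st.py 469.5 306.9 -81.6
```

```text
17.0 [469.2 299.6 151.8] [ 2.143  0.15  -2.142] [-0.1 -0.6 -1.4] 49.64707223007623
17.0 [469.2 299.6 151.8] [ 2.143  0.15  -2.142] [-0.1 -0.6 -1.4] 49.64707223007623
17.05 [469.3 302.9 152. ] jaw -81.6 tilt [ 0.002 -0.005 -1.   ] j [ 0.49  0.46  1.7  -0.01  0.98  1.92] open 49.9
turn -0.001 dxy cm [0.02 0.4 ]
```

View pics/wrist_i.png

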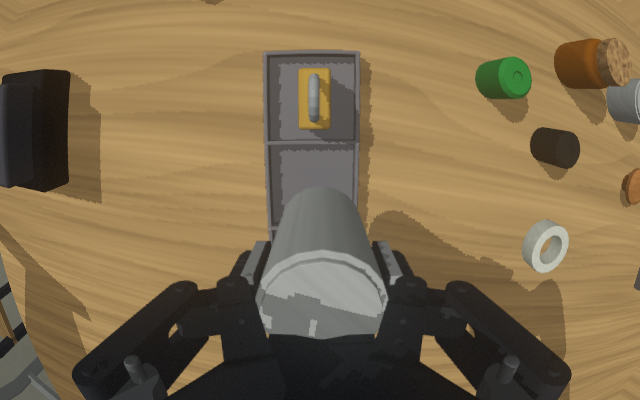

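>>> {"name": "play_rows", "arguments": {"targets": [[0, 0, 0, 0, 0.4, 0, 1], [0, 0, 0, 0, 0.4, 0, 1], [0, 0, 0, 0, 0.4, -2, 1], [0, 0, 0, 0, 0.4, -4.5, 1], [0, 0, 0, 0, 0.4, -7, 1], [0, 0, 0, 0, 0.4, -8.5, 1], [0, 0, 0, 0, 0.4, -9.3, 1], [0, 0, 0, 0, 0.4, -9.6, 1], [0, 0, 0, 0, 0.4, -9.7, 1], [0, 0, 0, 0, 0.4, -9.7, 1]]}}

```text
time_s: 18.3
eef_pos: [469.5, 307.0, 55.4]
tcp_rot: [2.145, 0.153, -2.141]
force: [0.4, -0.7, -2.1]
opening: 49.8
```

```bash
python3 st.py 469.5 306.9 -81.6
```

```text
18.3 [469.5 307.   55.4] jaw -81.6 tilt [ 0.002 -0.004 -1.   ] j [ 0.5   0.61  1.75 -0.01  0.79  1.93] open 49.8
turn -0.001 dxy cm [-0.   -0.01]
```

>>> {"name": "play_rows", "arguments": {"targets": [[0, 0, 0, 0, 0, -0.3, 1], [0, 0, 0, 0, 0, -0.5, 1], [0, 0, 0, 0, 0, -0.52, 1], [0, 0, 0, 0, 0, -0.52, 0.4], [0, 0, 0, 0, 0, -0.52, 0.2], [0, 0, 0, 0, 0, -0.52, 0.1], [0, 0, 0, 0, 0, -0.52, 0], [0, 0, 0, 0, 0, 1, 0], [0, 0, 0, 0, 0, 5, 0], [0, 0, 0, 0, 0, 10, 0]]}}

```text
time_s: 19.55
eef_pos: [469.2, 306.8, 157.1]
tcp_rot: [2.144, 0.153, -2.141]
force: [0.4, 0.6, 0.3]
opening: 85.3
```

```bash
python3 snap.py j wrist; python3 st.py 557.5 54.1 -74.2
```

```text
19.55 [469.2 306.8 157.1] [ 2.144  0.153 -2.141] [0.4 0.6 0.3] 85.27418183199443
19.6 [471.9 308.4 164.1] jaw -81.6 tilt [ 0.01  0.   -1.  ] j [ 0.5   0.45  1.69 -0.01  1.    1.93] open 85.8
turn 0.129 dxy cm [  8.56 -25.43]
```

View pics/wrist_j.png

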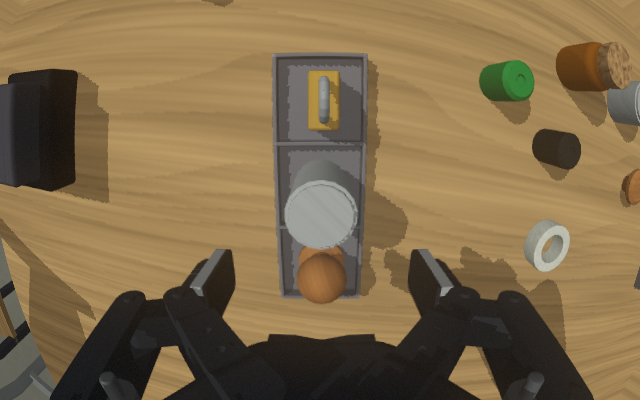

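>>> {"name": "play_rows", "arguments": {"targets": [[0, 0, 0.03, 1, -3, -1, 0], [0, 0, 0.06, 3, -8, -3, 0], [0, 0, 0.1, 5, -13.5, -5, 0], [0, 0, 0.129, 7, -19, -5, 0], [0, 0, 0.129, 8.2, -23.5, -6, 0], [0, 0, 0.129, 8.56, -25.4, -6, 0], [0, 0, 0.129, 8.56, -25.4, -6, 0], [0, 0, 0.129, 8.56, -25.4, -6, 0.1], [0, 0, 0.129, 8.56, -25.4, -6, 0.2], [0, 0, 0.129, 8.56, -25.4, -6, 0.2]]}}

```text
time_s: 20.85
eef_pos: [557.4, 55.2, 104.2]
tcp_rot: [2.084, 0.289, -2.062]
force: [0.4, 0.6, -0.1]
opening: 68.3
```

```bash
python3 snap.py k top; python3 st.py 557.5 54.1 -74.2
python3 - <<'E'
from fit import *
c=pickle.load(open("top_k.pkl","rb"))
im=c["image"][...,::-1][180:330,130:320];cv2.imwrite("pics/tk.png",cv2.resize(im,None,fx=4,fy=4,interpolation=cv2.INTER_CUBIC))
E
```

```text
20.85 [557.4  55.2 104.2] [ 2.084  0.289 -2.062] [ 0.4  0.6 -0.1] 68.25459330390308
20.9 [557.4  55.  104.1] jaw -74.1 tilt [ 0.01   0.001 -1.   ] j [0.01 0.53 1.74 0.   0.87 1.31] open 68.6
turn -0.001 dxy cm [ 0.01 -0.09]
```

View pics/tk.png

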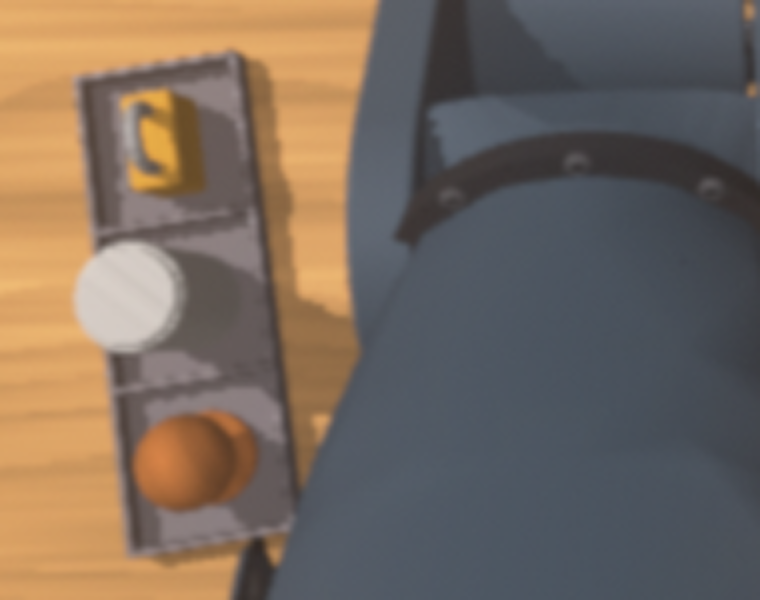

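>>> {"name": "play_rows", "arguments": {"targets": [[0, 0.01, 0, 0, -0.09, -2, 0.2], [0, 0.01, 0, 0, -0.09, -4.5, 0.2], [0, 0.01, 0, 0, -0.09, -7, 0.2], [0, 0.01, 0, 0, -0.09, -8.5, 0.2], [0, 0.01, 0, 0, -0.09, -8.9, 0.2], [0, 0.01, 0, 0, -0.09, -8.9, 0.4], [0, 0.01, 0, 0, -0.09, -8.9, 1], [0, 0.01, 0, 0, -0.09, -8.9, 1], [0, 0.01, 0, 0, -0.09, -8.9, 1], [0, 0.01, 0, 0, -0.09, -8.9, 1]], "grip_force": 30}}

```text
time_s: 22.15
eef_pos: [557.9, 54.1, 15.9]
tcp_rot: [2.075, 0.29, -2.072]
force: [-1.6, -0.4, 6.3]
opening: 39.4
```

```bash
python3 st.py 499.8 -326.1 -74.2; python3 snap.py l wrist
```

```text
22.15 [557.9  54.1  15.9] jaw -74.1 tilt [ 0.002  0.001 -1.   ] j [0.01 0.67 1.76 0.   0.71 1.3 ] open 39.4
turn -0.001 dxy cm [ -5.81 -38.02]
22.15 [557.9  54.1  15.9] [ 2.075  0.29  -2.072] [-1.6 -0.4  6.3] 39.354517489875
```

View pics/wrist_l.png

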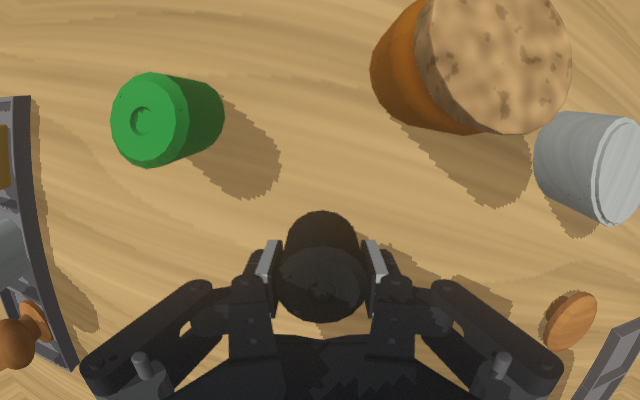

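>>> {"name": "play_rows", "arguments": {"targets": [[0, 0, 0, 0, 0, 1.5, 1], [0, 0, 0, 0, 0, 5, 1], [0, 0, 0, 0, -1.5, 9, 1], [0, 0, 0, -0.8, -6, 10, 1], [0, 0, 0, -1.6, -11.5, 10, 1], [0, 0, 0, -2.6, -17.5, 10, 1], [0, 0, 0, -3.5, -23.5, 10, 1], [0, 0, 0, -4.4, -29.5, 10, 1], [0, 0, 0, -5.3, -35, 10, 1], [0, 0, 0, -5.81, -38, 9, 1]]}}

```text
time_s: 23.45
eef_pos: [499.4, -328.8, 107.5]
tcp_rot: [2.077, 0.286, -2.07]
force: [0.0, 0.5, -1.0]
opening: 39.3
```

```bash
python3 snap.py m0; python3 snap.py m wrist;python3 st.py 499.8 -326.1 -74.2
```

```text
23.45 [ 499.4 -328.8  107.5] [ 2.077  0.286 -2.07 ] [ 0.   0.5 -1. ] 39.27175270482805
23.45 [ 499.4 -328.8  107.5] [ 2.077  0.286 -2.07 ] [ 0.   0.5 -1. ] 39.27175270482805
23.5 [ 498.4 -330.7  105.8] jaw -74.3 tilt [ 0.002  0.    -1.   ] j [-0.66  0.59  1.63  0.    0.93  0.63] open 39.3
turn 0.002 dxy cm [0.14 0.46]
```

View pics/wrist_m.png

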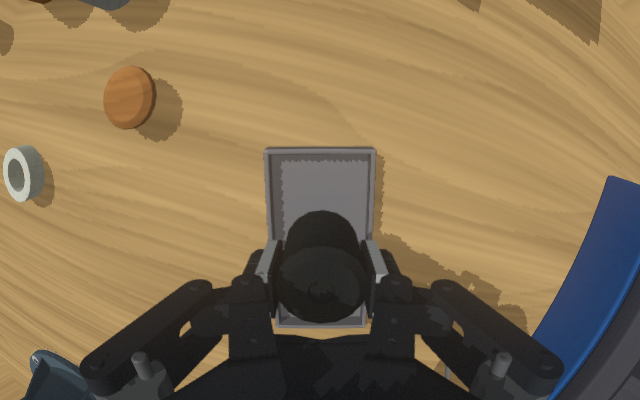

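>>> {"name": "play_rows", "arguments": {"targets": [[0, 0, 0, 0.14, 0.46, 0, 1], [0, 0, 0, 0.14, 0.46, 0, 1], [0, 0, 0, 0.14, 0.46, -2, 1], [0, 0, 0, 0.14, 0.46, -4.5, 1], [0, 0, 0, 0.14, 0.46, -6.5, 1], [0, 0, 0, 0.14, 0.46, -7.6, 1], [0, 0, 0, 0.14, 0.46, -8, 1], [0, 0, 0, 0.14, 0.46, -8, 1], [0, 0, 0, 0.14, 0.46, -8, 1], [0, 0, 0, 0.14, 0.46, -8, 1]]}}

```text
time_s: 24.75
eef_pos: [500.0, -326.2, 26.3]
tcp_rot: [2.077, 0.285, -2.072]
force: [1.1, -0.8, -0.5]
opening: 39.1
```

>>> {"name": "play_rows", "arguments": {"targets": [[0, 0, 0, 0, 0, -0.4, 1], [0, 0, 0, 0, 0, -0.62, 1], [0, 0, 0, 0, 0, -0.63, 1], [0, 0, 0, 0, 0, -0.63, 0.5], [0, 0, 0, 0, 0, -0.63, 0.35], [0, 0, 0, 0, 0, -0.63, 0.3], [0, 0, 0, 0, 0, -0.63, 0.2], [0, 0, 0, 0, 0, 1, 0.1], [0, 0, 0, 0, 0, 5, 0], [0, 0, 0, 0, 0, 9, 0]]}}

```text
time_s: 26.0
eef_pos: [500.0, -326.3, 118.5]
tcp_rot: [2.077, 0.285, -2.071]
force: [-0.3, 0.1, -0.4]
opening: 85.5
```

```bash
python3 snap.py n wrist; python3 st.py 653.9 -83.6 -74.2
```

```text
26.0 [ 500.  -326.3  118.5] [ 2.077  0.285 -2.071] [-0.3  0.1 -0.4] 85.5230330011056
26.05 [ 502.  -327.7  123.9] jaw -74.3 tilt [ 0.009 -0.005 -1.   ] j [-0.66  0.56  1.62  0.    0.95  0.64] open 85.3
turn 0.001 dxy cm [15.19 24.41]
```

View pics/wrist_n.png

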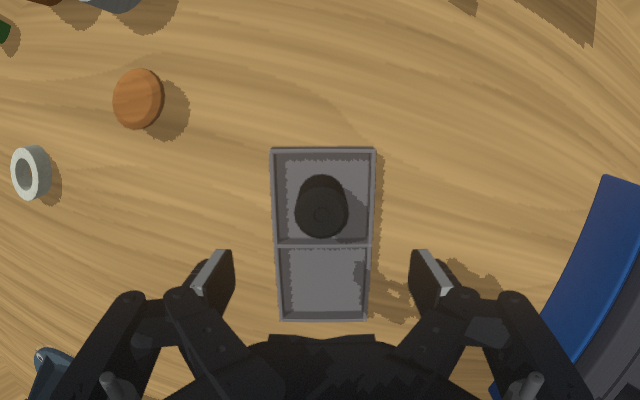

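>>> {"name": "play_rows", "arguments": {"targets": [[0, 0, 0, 1.5, 2.5, 0, 0], [0, 0.005, 0, 4.5, 7.5, 0, 0], [0.005, 0.009, 0, 8, 13, 0, 0], [0.005, 0.009, 0, 11.5, 18.5, 0, 0], [0.005, 0.009, 0, 14, 22.5, 0, 0], [0.005, 0.009, 0, 15.19, 24.4, 0, 0], [0.005, 0.009, 0, 15.19, 24.4, 0, 0], [0.005, 0.009, 0, 15.19, 24.4, 0, 0], [0.005, 0.009, 0, 15.19, 24.4, 0, 0], [0.005, 0.009, 0, 15.19, 24.4, 0, 0]]}}

```text
time_s: 27.3
eef_pos: [653.6, -84.6, 124.0]
tcp_rot: [2.075, 0.285, -2.075]
force: [0.1, -0.5, 0.2]
opening: 85.4
```

```bash
python3 st.py 653.9 -83.6 -74.2
```

```text
27.3 [653.6 -84.6 124. ] jaw -74.3 tilt [-0. -0. -1.] j [-0.2   0.66  1.44 -0.    1.05  1.1 ] open 85.4
turn 0.003 dxy cm [0.03 0.1 ]
```

>>> {"name": "play_rows", "arguments": {"targets": [[0, 0, 0, 0, 0.1, -1, 0], [0, 0, 0, 0, 0.1, -3.5, 0], [0, 0, 0, 0, 0.1, -6.5, 0], [0, 0, 0, 0, 0.1, -9, 0], [0, 0, 0, 0, 0.1, -10.4, 0], [0, 0, 0, 0, 0.1, -10.7, 0], [0, 0, 0, 0, 0.1, -10.7, 0.3], [0, 0, 0, 0, 0.1, -10.7, 1], [0, 0, 0, 0, 0.1, -10.7, 1], [0, 0, 0, 0, 0.1, -10.7, 1]], "grip_force": 45}}

```text
time_s: 28.55
eef_pos: [654.4, -83.8, 18.3]
tcp_rot: [2.077, 0.284, -2.073]
force: [-0.4, 0.5, 6.7]
opening: 57.7
```

```bash
python3 st.py 420.9 -348.4 -74.2; python3 snap.py o wrist
```

```text
28.55 [654.4 -83.8  18.3] jaw -74.4 tilt [ 0.002 -0.001 -1.   ] j [-0.2   0.8   1.47 -0.    0.86  1.1 ] open 57.7
turn 0.003 dxy cm [-23.35 -26.46]
28.55 [654.4 -83.8  18.3] [ 2.077  0.284 -2.073] [-0.4  0.5  6.7] 57.67010291090125
```

View pics/wrist_o.png

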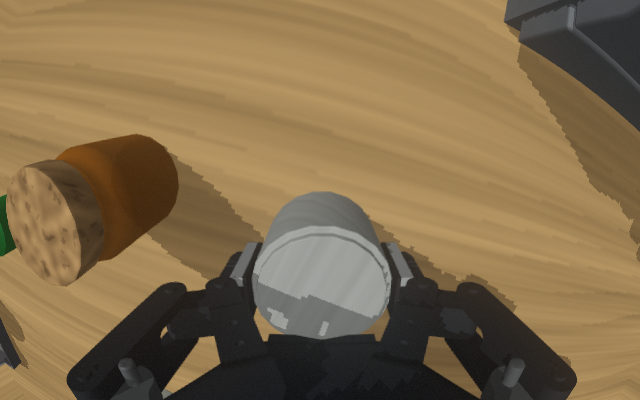

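>>> {"name": "play_rows", "arguments": {"targets": [[0, 0, 0, 0, 0, 1.5, 1], [0, 0, 0, 0, 0, 5, 1], [0, 0, 0, -1, -1, 9, 1], [0, 0, 0, -4, -4.5, 10, 1], [0, 0, 0, -8, -9, 10, 1], [0, 0, 0, -12, -13.5, 10, 1], [0, 0, 0, -16, -18, 10, 1], [0, 0, 0, -20, -22.5, 10, 1], [0, 0, 0, -22.5, -25.5, 10, 1], [0, 0, 0, -23.35, -26.46, 10, 1]]}}

```text
time_s: 29.85
eef_pos: [419.7, -349.9, 119.2]
tcp_rot: [2.078, 0.281, -2.074]
force: [0.4, 1.1, -1.4]
opening: 58.1
```

```bash
python3 snap.py p wrist scene;python3 st.py 420.9 -348.4 -74.2
```

```text
29.85 [ 419.7 -349.9  119.2] [ 2.078  0.281 -2.074] [ 0.4  1.1 -1.4] 58.10730625584521
29.95 [ 420.6 -348.9  118.9] jaw -74.4 tilt [ 0.002 -0.001 -1.   ] j [-0.78  0.49  1.76  0.    0.89  0.52] open 57.8
turn 0.004 dxy cm [0.03 0.05]
```

View pics/wrist_p.png

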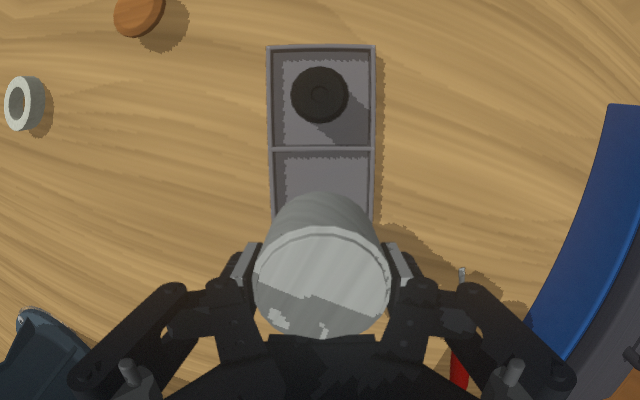

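View pics/scene_p.png

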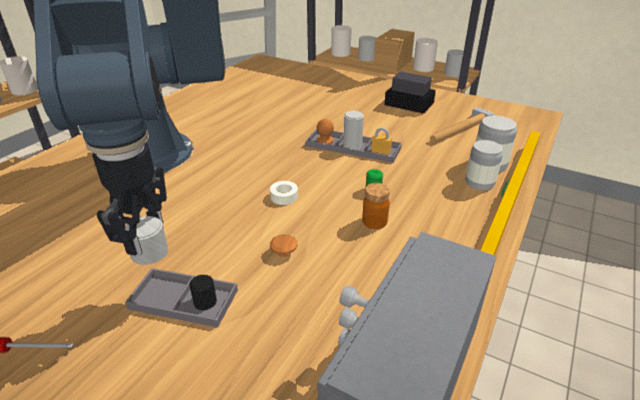

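>>> {"name": "play_rows", "arguments": {"targets": [[0, 0, 0, 0, 0.05, -1, 1], [0, 0, 0, 0, 0.05, -3, 1], [0, 0, 0, 0, 0.05, -5.5, 1], [0, 0, 0, 0, 0.05, -7.5, 1], [0, 0, 0, 0, 0.05, -8.7, 1], [0, 0, 0, 0, 0.05, -9.1, 1], [0, 0, 0, 0, 0.05, -9.1, 1], [0, 0, 0, 0, 0.05, -9.1, 1], [0, 0, 0, 0, 0.05, -9.1, 1], [0, 0, 0, 0, 0.05, -9.1, 1]]}}

```text
time_s: 31.2
eef_pos: [420.7, -348.5, 28.1]
tcp_rot: [2.078, 0.282, -2.073]
force: [-0.3, 0.6, -1.0]
opening: 57.7
```

>>> {"name": "play_rows", "arguments": {"targets": [[0, 0, 0, 0, 0, -0.3, 1], [0, 0, 0, 0, 0, -0.55, 1], [0, 0, 0, 0, 0, -0.57, 1], [0, 0, 0, 0, 0, -0.57, 0.3], [0, 0, 0, 0, 0, -0.57, 0.15], [0, 0, 0, 0, 0, -0.57, 0.05], [0, 0, 0, 0, 0, -0.57, 0], [0, 0, 0, 0, 0, 1, 0], [0, 0, 0, 0, 0, 5, 0], [0, 0, 0, 0, 0, 9, 0]]}}

```text
time_s: 32.45
eef_pos: [420.7, -348.5, 120.2]
tcp_rot: [2.078, 0.282, -2.073]
force: [-0.5, -0.0, -0.2]
opening: 85.1
```

```bash
python3 st.py 300 -150 -74.2; python3 snap.py q wrist
```

```text
32.45 [ 420.7 -348.5  120.2] jaw -74.4 tilt [ 0.003 -0.002 -1.   ] j [-0.78  0.48  1.76  0.    0.89  0.52] open 85.1
turn 0.004 dxy cm [-12.07  19.85]
32.45 [ 420.7 -348.5  120.2] [ 2.078  0.282 -2.073] [-0.5 -0.  -0.2] 85.06528261924272
```

Retreat up and back so that the cameras see both trays.

>>> {"name": "play_rows", "arguments": {"targets": [[0, 0, 0, 0, 0, 4, 0], [0, 0, 0, -1, 1.5, 8, 0], [0, 0, 0, -3, 5, 11, 0], [0, 0, 0, -5, 9, 13, 0], [0, 0, 0, -7, 13, 14, 0], [0, 0, 0, -8, 17, 14, 0], [0, 0, 0, -8, 19, 14, 0], [0, 0, 0, -8, 20, 14, 0], [0, 0, 0, -8, 20, 14, 0], [0, 0, 0, -8, 20, 14, 0]]}}

```text
time_s: 33.75
eef_pos: [342.6, -150.7, 265.4]
tcp_rot: [2.08, 0.275, -2.065]
force: [0.3, -1.0, 0.8]
opening: 85.3
```

```bash
python3 snap.py r wrist scene top
python3 - <<'E'
from fit import *
r0=pickle.load(open("res0.pkl","rb"))
c=pickle.load(open("top_r.pkl","rb"));s=pickle.load(open("scene_r.pkl","rb"))
L,S=r0["long"],r0["short"]
def bay(t,b): return (t[0]+b*np.cos(t[2]),t[1]+b*np.sin(t[2]),t[2])
up=np.array([0,0,4])
big={"top":(c,cv2.resize(c["image"][...,::-1],None,fx=3,fy=3,interpolation=cv2.INTER_CUBIC)),"scene":(s,cv2.resize(s["image"][...,::-1],None,fx=3,fy=3,interpolation=cv2.INTER_CUBIC))}
for n,t,b in[("ball",L,-82),("tall",L,0),("padlock",L,82),("squat",S,-41),("stop",S,41)]:
    M[n]=[p+up for p in M[n]]
    for k in big:
        try: p,sc=fit([big[k][0]],n,bay(t,b),10)
        except Exception as e: print(e);continue
        d=p[:2]-np.array(t[:2]);cs,sn=np.cos(t[2]),np.sin(t[2])
        print(n,k,"tray xy",round(d[0]*cs+d[1]*sn,1),round(-d[0]*sn+d[1]*cs,1),round(sc))
        for u in curves(big[k][0],M[n],p): cv2.polylines(big[k][1],[((u+.5)*3).astype(int)],False,(255,255,0),1,cv2.LINE_AA)
for n in("flat","jar","tape"):
    print(n,r0[n][:2].round(1),[fit([big[k][0]],n,r0[n],10)[0][:2].round(1) for k in big],"init:",[fit([pickle.load(open("c0.pkl","rb"))[k]],n,r0[n],10)[0][:2].round(1) for k in big])
cv2.imwrite("pics/fin_s.png",np.vstack([big["scene"][1][320:600,850:1250],big["scene"][1][770:1030,350:750]]))
E
```

```text
33.75 [ 342.6 -150.7  265.4] [ 2.08   0.275 -2.065] [ 0.3 -1.   0.8] 85.32253816253699
ball top tray xy -81.4 -2.2 206
ball scene tray xy -83.1 1.3 293
tall top tray xy -0.2 -2.1 279
tall scene tray xy -1.4 4.4 284
padlock top tray xy 80.9 -2.1 243
padlock scene tray xy 79.6 3.5 211
squat top tray xy -40.8 0.9 322
squat scene tray xy -39.6 -1.8 284
stop top tray xy 40.2 -1.4 336
stop scene tray xy 40.2 1.1 475
flat [ 545.2 -149. ] [array([ 544.9, -149.2]), array([ 545.4, -149.3])] init: [array([ 544.8, -149.2]), array([ 545.4, -148.9])]
jar [660.   28.6] [array([662.1,  28.6]), array([659.8,  31.1])] init: [array([662.1,  28.6]), array([659.8,  29.7])]
tape [438.6  12.5] [array([438.4,  10.9]), array([435.3,  17.2])] init: [array([438.4,  10.9]), array([436.7,  18. ])]
```

View pics/fin_s.png

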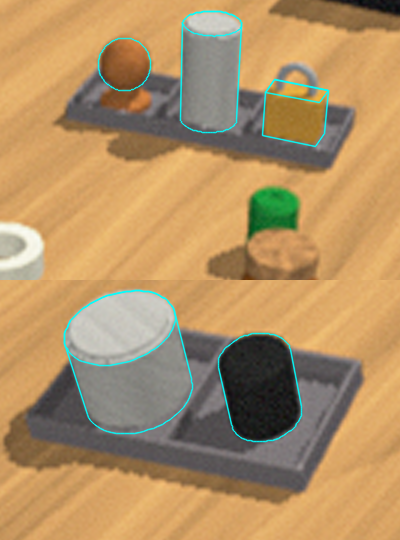

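View pics/top_r.png

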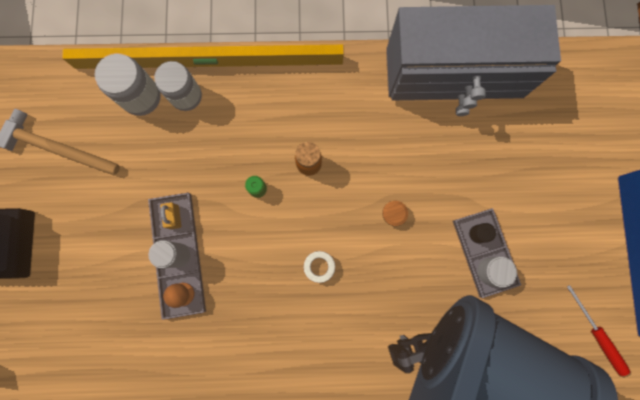

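```bash
python3 -c "
from workcell import workorder
print(workorder.hand_in())"
```

```text
the job is handed in; nothing more can be done
None
```

Both kits are made up and the job was handed in at about 34 s of the 112 s allowed. I got no verdict back.

- **Three-bay tray:** the ball-headed knob is in the −82 mm bay, the tall tin is in the middle, and the padlock is in the +82 mm bay.
- **Two-bay tray:** the squat tin is in the −41 mm bay and the black door stop is in the +41 mm bay.

**Position check:** in the last top and scene pictures every thing stands upright in its own bay. All centres fit within about 5 mm of the bay centres, against the 28 mm allowed. The two cameras disagreed by up to 6.5 mm across the tray, the most for the tall tin (−2 mm from the top, +4 mm from the scene).

**Bystanders:** the flat knob, jar and tape roll fit within 2 mm of where they started in each camera. The green look-alike was not touched. The arm is clear of everything, with the gripper open.

**Slips on the way:**
- My first grip on the ball-headed knob looked too high, so I took it again 5 mm lower. The opening read the same, about 46 mm, both times.
- The padlock was let go with the fingers about 3 mm lower than planned. The force reading showed no contact, and the padlock stands straight.

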